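Stack pipes and rods in the gated V-rack and chock each layer

ROBOT

A 6-joint arm with a two-finger parallel gripper is mounted at the origin on the work surface. World frame = base frame: x ahead of the robot, y to its left, z up, the work surface at z = 0. Lengths are in m, angles in rad, forces in N, time in s.
With the tool pointing down it reaches from about 0.275 to 0.875 m from the base axis. Payload 12.5 kg.
Tool frame: the origin (TCP) lies at the very end of the fingers, on their centre line; the grasp point (between the pads) lies 19 mm behind it; z points along the fingers, y is the line along which they close (so a half turn about z gives the same grasp; the last joint's range is limited). The gripper opens to 85 mm and grips with 20 to 120 N. Pads are 22 mm wide; open, the fingers measure 114 mm over their backs; the gripper's body (76 mm by 85 mm) begins 54 mm behind the grasp point. The pads swing forward as they close: fully open they stand 13 mm farther back than shut.
Start: joints at [-1.309, 0.351, 1.652, -0, 1.139, -0.085], TCP at [0.187, -0.517, 0.231] pointing down, gripper open.
Joint ranges: [-2.75, 2.75], [-0.79, 2.1], [0.01, 2.65], [-1.57, 4.71], [0.07, 3.14], [-2.87, 2.87]. Speed limits (rad/s): [2.22, 2.22, 2.79, 3.14, 3.14, 3.14].

INTERFACE

Orientations are given as a 3x3 rotation matrix whose columns are the frame's x, y, z axes.
In Python, from bench import manip gives the robot as it stands. Calls block until the motion is done:
- manip.move_ptp(position, orientation): joint-space move of the TCP to a pose.
- manip.move_l(position, attitude=None, max_speed=0.15): straight line of the TCP; attitude=None keeps the orientation; max_speed is the mean speed in m/s.
- manip.move_j(angles): joint-space move.
- manip.set_gripper(opening, effort=None): opening from 0.0 (shut) to 1.0 (fully open); effort is the grip in N (None keeps the last); returns when the fingers have stopped.
- manip.dwell(seconds).
- manip.inverse_kinematics(position, orientation): joint angles nearest the present ones, or None.
- manip.grab_frame(name): name is "scene" or "top" or "wrist"; returns (picture, depth): 384x512x3 uint8, red, green, blue; 384x512 float32, m along the optical axis (not along the pixel's ray), 0 where there is no reading.
- manip.get_calibration(name): a dict with "camera_matrix" (3x3 intrinsics, pixels), "k1" (the pictures are not rectified: a ray, as slopes to the right and down, at radius r is drawn at 1 + k1 r^2 times it, then the intrinsics apply), "R" (3x3) and "t" (3): a world point X has camera coordinates R X + t. Camera axes: x right, y down, z forward; pixel columns grow to the right and rows downward; lengths in m; the calibration is good to about 2 mm. A picture is of the moment at which its call begins: read the wrist's pose just before it. get_calibration takes no time and is no camera call; for the wrist camera it gives the pose at the moment of the call.
A pose or a line that the arm cannot do raises manip.Unreachable and nothing moves.
- manip.sign_off(): hands the job in; it is judged then, once.
Trained networks look in the newest picture that a camera, given by its name, has taken for a name from the list of things; names that differ only in an ending like _2 or _b are one class to them, and where a whole thing is asked for, a point or a joint stands for the part that bears it (a point fixed in the world has none). Each returns a list of dicts, best first, with "confidence" (0 to 1); they miss things now and then, are a little off and sometimes report something else, mostly with a low value. They report only what shows in the picture. A call takes as long as a camera call. They do not tell look-alikes from the thing itself.
- manip.look_for(camera, name): "at" ([x, y, z] in m, in world coordinates, good to about 4 mm: the middle of the surface that is visible of it).
Readings, each from a call of its own:
- manip.current_time(): time.
- manip.current_qpos(): joint angles.
- manip.current_joint_vel(): joint speeds.
- manip.current_joint_torque(): joint torques, N m.
- manip.current_ee_pos(): TCP position.
- manip.current_tcp_rot(): TCP orientation.
- manip.current_force(): force on the tool from outside, world axes, zero at the start.
- manip.current_ft_torque(): the same for the moment, N m.
- manip.current_grip_width(): opening from 0.0 (shut) to 1.0 (fully open).
- manip.current_grip_force(): force on a finger pad.
Only numpy, scipy, OpenCV 4.12 (cv2) and the standard library are available. Lean on these libraries where they do the work, as an engineer would, in place of code of your own. Each camera call takes 0.05 s, during which the arm holds its last target. There are 200 camera calls.

TASK

Swing the rack's bottom-hinged gate all the way down, lay every pipe in the V-cradles of the rack, one to a V, and chock that layer with the lower chock frame (the one with V-cradles and four posts on top) resting level on the rack's four posts. Then lay every rod in the V-cradles of that frame, one to a V, chock them with the plain top frame resting level on the lower frame's posts, and push the gate up until it is fully shut. Centre the bars and the frames, leave the other things on the bench where they are, and put the top frame right again if it gets knocked.

Things in the scene. Friction and masses are not known exactly. Their poses are not given: they have to be found in the camera images.
- rack: Fixed grey steel rack, base 215 x 130 x 10 mm. Origin: centre of its underside on the bench; x across the bars (gate on the -x side), y along them. 90-degree Vs at x = +-42, y = +-45 mm, 14 mm wide; the middle between is open down to the base. Four posts 20 mm square at x = +-84, y = +-45 mm, tops at z = 66 mm, carry the lower chock frame. Back stop at x = 102 mm, 95 mm high.
- low_v1 (a point): Where the centre of a pipe lies when seated in the rack's V on the gate side: rack x -42, y 0, z 46.6 mm. Axes as the rack's.
- low_v2 (a point): The same for the other V: rack x +42, y 0, z 46.6 mm.
- gate (a joint): Angle of the rack's front gate about its bottom hinge, rad: 0 fully shut (the gate then leans 0.12 rad from upright into the rack), 1.45 fully down, its stop, 1.33 rad from upright away from the rack. The stiff hinge (0.4 N m friction, gate 0.4 kg) stays where it is left.
- gate_hinge (a point): Middle of the gate's hinge line: rack x -110, y 0, z 12 mm; the line runs along the rack's y.
- gate_handle (a point): Middle of the gate's handle: a round bar 12 mm thick, 78 mm long, parallel to the hinge and 130 mm from it, 40 mm beyond the top of the barred panel (6 mm thick, 124 mm wide), on two 8 mm stubs 33 mm either side of the middle. Shut it is 141 mm above the bench, fully down 43 mm.
- mid_frame: Lower chock frame, loose, 0.7 kg, 182 (x) by 104 mm (y), Vs and four posts on top. Origin: its middle, underside of the two flat bars. Grip web along y at x = 0: 10 mm thick, z 0 to 26 mm. Tabs hang 14 mm below, 20 mm either side of x = +-42 mm. Origin 14 mm above the bench at the start, 66 mm above the rack's when set on it. Posts at x = +-84, y = +-45, tops z = 40 mm. Fits either way round.
- up_v1 (a point): Where the centre of a rod lies when seated in one V of the lower chock frame: frame x -42, y 0, z 26.6 mm. Axes as the frame's.
- up_v2 (a point): The same for the other V: frame x +42, y 0, z 26.6 mm.
- top_frame: Top chock frame, loose, 0.45 kg, the plainer one: no Vs, no posts. 182 (x) by 104 mm (y). Origin: its middle, underside of the two flat bars. Grip web along y at x = 0: 10 mm thick, z 0 to 34 mm. Tabs hang 12 mm below, 16 mm either side of x = +-42 mm. Origin 12 mm above the bench at the start, 40 mm above the lower frame's when set on it. Fits either way round.
- pipe_stock: Fixed wooden bolster with two V-places where the pipes lie at the start, along its y axis at x = +-36 mm, their centres 42.6 mm above the bench; two strips at y = +-45 mm, open in the middle. Origin: centre of its underside.
- rod_stock: The same kind of bolster for the rods, their centres 35.6 mm above the bench.
- pipe1: Pipe, 32 mm diameter, 140 mm long, 0.3 kg. Origin at its centre, y along its axis. May be absent (one or two pipes).
- pipe2: Pipe, 32 mm diameter, 140 mm long, 0.3 kg. Origin at its centre, y along its axis. May be absent (one or two pipes).
- rod1: Solid steel rod, 22 mm diameter, 140 mm long, 0.4 kg. Origin at its centre, y along its axis. May be absent (one or two rods).
- rod2: Solid steel rod, 22 mm diameter, 140 mm long, 0.4 kg. Origin at its centre, y along its axis. May be absent (one or two rods).
- tape_roll: Bystander: yellow tape roll, 90 mm across, 25 mm high. Leave alone.
- rod_carton: Bystander: blue carton 100 x 70 x 35 mm. Leave alone.
- tip_carton: Bystander: brown carton 80 x 50 x 30 mm. Leave alone.
- wood_strip: Bystander: wooden strip 200 x 22 x 12 mm. Leave alone.
- cast_elbow: Bystander: aluminium pipe elbow, about 70 mm, 51 mm high. Leave alone.
- coupling: Bystander: steel cylinder 36 mm across, 30 mm high. Leave alone.
- magnet_square: Bystander: red L-shaped welding magnet, 90 mm legs, 18 mm high. Leave alone.
Things that resemble listed ones, but are neither listed nor needed, are in the scene too. What is shaped like the mid_frame but green is not meant. Leave any yellow look-alike of the top_frame alone.

How it is judged:
On the way, in this order (a step that is already met when the one before it is completed fails the run):
1. the gate is swung fully down (value of joint gate above 1.25 rad), for 0.2 s.
2. every pipe lies in a V of the rack (((x of pipe1 in the frame of low_v1 between -0.007 and 0.007 m and y of pipe1 in the frame of low_v1 between -0.022 and 0.022 m and z of pipe1 in the frame of low_v1 between -0.006 and 0.006 m and angle between the y axis of pipe1 and the y axis of rack, either way round below 0.12 rad) or (x of pipe1 in the frame of low_v2 between -0.007 and 0.007 m and y of pipe1 in the frame of low_v2 between -0.022 and 0.022 m and z of pipe1 in the frame of low_v2 between -0.006 and 0.006 m and angle between the y axis of pipe1 and the y axis of rack, either way round below 0.12 rad)) and ((x of pipe2 in the frame of low_v1 between -0.007 and 0.007 m and y of pipe2 in the frame of low_v1 between -0.022 and 0.022 m and z of pipe2 in the frame of low_v1 between -0.006 and 0.006 m and angle between the y axis of pipe2 and the y axis of rack, either way round below 0.12 rad) or (x of pipe2 in the frame of low_v2 between -0.007 and 0.007 m and y of pipe2 in the frame of low_v2 between -0.022 and 0.022 m and z of pipe2 in the frame of low_v2 between -0.006 and 0.006 m and angle between the y axis of pipe2 and the y axis of rack, either way round below 0.12 rad))), for 0.2 s.
3. the lower chock frame rests on the rack's posts over the pipes (all of step 2 and x of mid_frame in the frame of rack between -0.009 and 0.009 m and y of mid_frame in the frame of rack between -0.009 and 0.009 m and z of mid_frame in the frame of rack between 0.061 and 0.071 m and angle between the y axis of mid_frame and the y axis of rack, either way round below 0.1 rad and angle between the z axis of mid_frame and the z axis of rack, either way round below 0.06 rad), for 0.2 s.
4. every rod lies in a V of the lower chock frame (x of mid_frame in the frame of rack between -0.009 and 0.009 m and y of mid_frame in the frame of rack between -0.009 and 0.009 m and z of mid_frame in the frame of rack between 0.061 and 0.071 m and angle between the y axis of mid_frame and the y axis of rack, either way round below 0.1 rad and angle between the z axis of mid_frame and the z axis of rack, either way round below 0.06 rad and ((x of rod1 in the frame of up_v1 between -0.007 and 0.007 m and y of rod1 in the frame of up_v1 between -0.022 and 0.022 m and z of rod1 in the frame of up_v1 between -0.006 and 0.006 m and angle between the y axis of rod1 and the y axis of mid_frame, either way round below 0.12 rad) or (x of rod1 in the frame of up_v2 between -0.007 and 0.007 m and y of rod1 in the frame of up_v2 between -0.022 and 0.022 m and z of rod1 in the frame of up_v2 between -0.006 and 0.006 m and angle between the y axis of rod1 and the y axis of mid_frame, either way round below 0.12 rad)) and ((x of rod2 in the frame of up_v1 between -0.007 and 0.007 m and y of rod2 in the frame of up_v1 between -0.022 and 0.022 m and z of rod2 in the frame of up_v1 between -0.006 and 0.006 m and angle between the y axis of rod2 and the y axis of mid_frame, either way round below 0.12 rad) or (x of rod2 in the frame of up_v2 between -0.007 and 0.007 m and y of rod2 in the frame of up_v2 between -0.022 and 0.022 m and z of rod2 in the frame of up_v2 between -0.006 and 0.006 m and angle between the y axis of rod2 and the y axis of mid_frame, either way round below 0.12 rad))), for 0.2 s.
5. the top frame rests on the lower frame's posts over the rods (((x of rod1 in the frame of up_v1 between -0.007 and 0.007 m and y of rod1 in the frame of up_v1 between -0.022 and 0.022 m and z of rod1 in the frame of up_v1 between -0.006 and 0.006 m and angle between the y axis of rod1 and the y axis of mid_frame, either way round below 0.12 rad) or (x of rod1 in the frame of up_v2 between -0.007 and 0.007 m and y of rod1 in the frame of up_v2 between -0.022 and 0.022 m and z of rod1 in the frame of up_v2 between -0.006 and 0.006 m and angle between the y axis of rod1 and the y axis of mid_frame, either way round below 0.12 rad)) and ((x of rod2 in the frame of up_v1 between -0.007 and 0.007 m and y of rod2 in the frame of up_v1 between -0.022 and 0.022 m and z of rod2 in the frame of up_v1 between -0.006 and 0.006 m and angle between the y axis of rod2 and the y axis of mid_frame, either way round below 0.12 rad) or (x of rod2 in the frame of up_v2 between -0.007 and 0.007 m and y of rod2 in the frame of up_v2 between -0.022 and 0.022 m and z of rod2 in the frame of up_v2 between -0.006 and 0.006 m and angle between the y axis of rod2 and the y axis of mid_frame, either way round below 0.12 rad)) and x of top_frame in the frame of mid_frame between -0.009 and 0.009 m and y of top_frame in the frame of mid_frame between -0.009 and 0.009 m and z of top_frame in the frame of mid_frame between 0.035 and 0.045 m and angle between the y axis of top_frame and the y axis of mid_frame, either way round below 0.1 rad and angle between the z axis of top_frame and the z axis of mid_frame, either way round below 0.06 rad), for 0.2 s.
6. the gate is shut again (value of joint gate below 0.1 rad), for 0.2 s.
At the end, for the whole second after the job is handed in: Every pipe in a rack V, every rod in a lower-frame V (within 7 mm across, 22 along, 6 in height, 0.12 rad); lower frame on the rack, top frame on it (9 mm, 5 mm in height, 0.1 rad, level to 0.06); gate within 0.1 rad of shut; all at rest (all of step 3 and all of step 5 and value of joint gate below 0.1 rad and linear speed of each of pipe1, pipe2, rod1, rod2, mid_frame, top_frame below 0.02 m/s); the robot touches nothing.
It fails at once if a bystander is moved more than 40 mm (distance of any of tape_roll, rod_carton, tip_carton, wood_strip, cast_elbow, coupling, magnet_square from where it was at the start of the episode above 0.04 m).
Of pipe1, pipe2 only 1 to 2 are there at a start; the rules pass over those that are not, and their reading is None.
Of rod1, rod2 only 1 to 2 are there at a start; the rules pass over those that are not, and their reading is None.
At some moment in a run one of top_frame may be knocked a few centimetres aside while the robot is not near it.
It also fails if it takes over 210 s, if anything falls off the work surface, if the arm or the gripper's body presses on something with over 40 N, if the wrist force passes 120 N, or if a joint passes its speed limit or range.

## Working session

There is one attempt and no reset: what is moved stays moved. The work goes in short steps, each a Python script; the robot and the scene stay as the last script left them, time stands still between calls to the robot, and variables do not carry over. Pictures are saved under pics/ and viewed, at most 14 in all, crops included, and the job is handed in when it is done.

```bash
ls; mkdir -p pics; cat > h.py <<'E'
import numpy as np, cv2
from bench import manip as m
def save(n,img): cv2.imwrite('pics/'+n+'.png',cv2.cvtColor(img,cv2.COLOR_RGB2BGR))
def cloud(cam, dep, c=None):
    c=c or m.get_calibration(cam); K=np.array(c['camera_matrix'],float)
    h,w=dep.shape; u,v=np.meshgrid(np.arange(w),np.arange(h))
    k=np.array([c['k1'],0,0,0],float)
    p=cv2.undistortPoints(np.stack([u,v],-1).reshape(-1,1,2).astype(float),K,k).reshape(h,w,2)
    X=np.concatenate([p*dep[...,None],dep[...,None]],-1)
    R=np.array(c['R']);t=np.array(c['t'])
    P=(X-t)@R; P[dep<=0]=np.nan
    return P
E
python3 - <<'E'
from h import *
for c in('scene','top'):
    p,d=m.grab_frame(c); save(c+'0',p); np.savez(c+'0.npz',p=p,d=d,P=cloud(c,d))
    for n in ['rack','gate','gate_handle','mid_frame','top_frame','pipe_stock','rod_stock','pipe1','rod1']:
        print(c,n,[(np.round(r['at'],3).tolist(),round(r['confidence'],2)) for r in m.look_for(c,n)][:4])
    k=m.get_calibration(c); print(-np.array(k['R']).T@np.array(k['t']))
E
```

```text
pics
scene rack [([0.466, -0.095, 0.016], 0.77), ([0.613, 0.22, 0.011], 0.72)]
scene gate [([0.456, 0.012, 0.088], 0.63), ([0.771, 0.108, 0.031], 0.38)]
scene gate_handle []
scene mid_frame [([0.448, 0.306, 0.028], 0.65), ([0.451, 0.02, 0.084], 0.32)]
scene top_frame [([0.479, -0.383, 0.016], 0.69), ([0.262, -0.422, 0.025], 0.59)]
scene pipe_stock [([0.615, 0.222, 0.012], 0.87), ([0.455, 0.015, 0.078], 0.7), ([0.627, -0.035, 0.043], 0.18)]
scene rod_stock [([0.666, -0.008, 0.013], 0.7), ([0.611, 0.223, 0.011], 0.61)]
scene pipe1 [([0.674, 0.248, 0.051], 0.74)]
scene rod1 [([0.696, -0.027, 0.042], 0.86), ([0.628, -0.034, 0.041], 0.85), ([0.448, 0.311, 0.028], 0.5)]
[1.14554929 0.47393705 0.92827245]
top rack [([0.457, -0.096, 0.011], 0.76)]
top gate [([0.466, -0.387, 0.018], 0.74), ([0.454, 0.014, 0.148], 0.62)]
top gate_handle [([0.444, 0.013, 0.146], 0.75)]
top mid_frame [([0.202, 0.36, 0.037], 0.97), ([0.426, 0.3, 0.035], 0.86)]
top top_frame [([0.468, -0.382, 0.021], 0.92), ([0.251, -0.428, 0.018], 0.77)]
top pipe_stock [([0.606, 0.271, 0.009], 0.65)]
top rod_stock [([0.66, -0.068, 0.013], 0.69), ([0.454, -0.093, 0.007], 0.46)]
top pipe1 [([0.661, 0.24, 0.057], 0.8)]
top rod1 [([0.698, -0.034, 0.042], 0.53)]
[0.42535207 0.01297737 1.27196541]
```

View pics/top0.png

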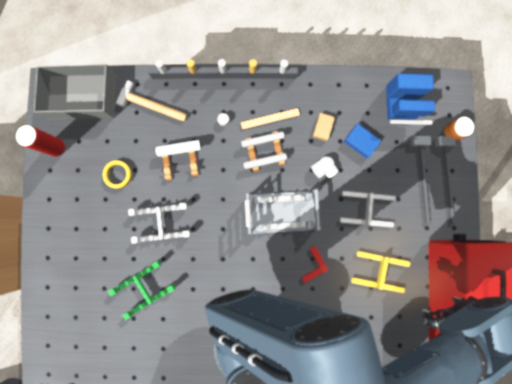

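View pics/scene0.png

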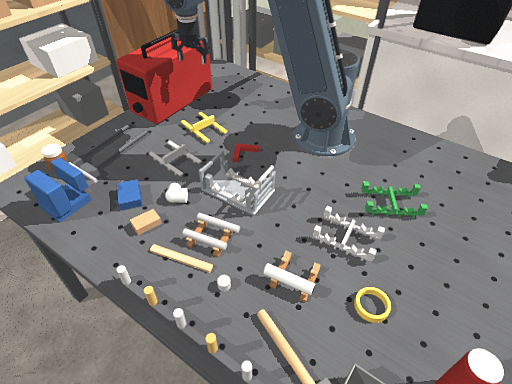

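The top view shows the rack at (282,212) with the gate on its left (+y) side, the grey mid_frame at (160,222), and the green decoy at (140,290). The grey top_frame is at (368,209) and the yellow decoy at (381,271). One pipe lies on the bolster at (178,147), and two rods at (263,139) and (266,160).

```bash
cat >> h.py <<'E'
def fit(P,c,r,z0,z1):
    "rectangle about the points within r of c with heights z0..z1: centre, yaw of the long side, sizes"
    Q=P.reshape(-1,3); Q=Q[np.isfinite(Q).all(1)]
    Q=Q[(np.hypot(*(Q[:,:2]-c).T)<r)&(Q[:,2]>z0)&(Q[:,2]<z1)]
    if len(Q)<8: return None
    b=cv2.boxPoints(cv2.minAreaRect((Q[:,:2]*1000).astype(np.float32)))/1000
    e=[b[1]-b[0],b[2]-b[1]]; e.sort(key=lambda a:-np.hypot(*a))
    a=np.arctan2(e[0][1],e[0][0])%np.pi
    return np.round(np.r_[b.mean(0),a,np.hypot(*e[0]),np.hypot(*e[1]),np.median(Q[:,2]),len(Q)],4)
E
python3 - <<'E'
from h import *
P=np.load('top0.npz')['P']
def show(n,*a): print(n,fit(P,*a))
show('rackposts',[.455,-.09],.16,.05,.075)
show('handle',[.45,.013],.08,.125,.16)
show('back',[.455,-.2],.09,.085,.11)
show('mid',[.43,.3],.13,.008,.08); show('midposts',[.43,.3],.13,.045,.08)
show('top',[.468,-.382],.13,.007,.06)
show('pipe',[.66,.24],.09,.045,.08)
show('rods',[.66,-.03],.1,.036,.08)
for n in('wrist',):
    k=m.get_calibration(n); print(k['camera_matrix'],k['k1']); R=m.current_tcp_rot(); p=m.current_ee_pos(); 
    c=-np.array(k['R']).T@np.array(k['t']); print(np.array(R).T@(c-p), np.array(R).T@np.array(k['R']).T)
E
```

```text
rackposts [ 4.5640e-01 -9.1400e-02  1.6261e+00  2.0850e-01  1.2450e-01  6.5200e-02
  1.8400e+02]
handle [4.484e-01 1.760e-02 6.680e-02 7.490e-02 1.170e-02 1.458e-01 1.030e+02]
back [ 4.600e-01 -1.996e-01  5.530e-02  1.257e-01  1.000e-02  9.200e-02
  1.230e+02]
mid [4.2000e-01 3.0340e-01 1.6887e+00 1.8610e-01 1.0820e-01 3.4400e-02
 6.6500e+02]
midposts [4.1970e-01 3.0350e-01 1.6968e+00 1.8540e-01 1.0730e-01 5.3400e-02
 1.3400e+02]
top [ 4.5510e-01 -3.7860e-01  1.4795e+00  2.3010e-01  1.2640e-01  1.8300e-02
  6.0200e+02]
pipe [6.6550e-01 2.4480e-01 1.7283e+00 1.4170e-01 3.1500e-02 5.5400e-02
 4.0800e+02]
rods [ 6.5960e-01 -3.4700e-02  1.7794e+00  1.4770e-01  9.6700e-02  4.3700e-02
  5.3600e+02]
[[290.02566415   0.         247.93997908]
 [  0.         290.02566415 192.31306388]
 [  0.           0.           1.        ]] -0.06871194957662191
[ 0.0690076   0.00054173 -0.14341102] [[-1.47846339e-04 -9.62000595e-01 -2.73047309e-01]
 [ 9.99999842e-01 -2.90277416e-04  4.81237966e-04]
 [-5.42210678e-04 -2.73047194e-01  9.62000486e-01]]
```

```bash
cat >> h.py <<'E'
def Rd(yaw):
    c,s=np.cos(yaw),np.sin(yaw); return np.array([[c,s,0],[s,-c,0],[0,0,-1.]])
def best(p,yaw):
    "of yaw and yaw+pi the one with the smaller last-joint travel"
    q=np.array(m.current_qpos()); o=[]
    for a in (yaw,yaw+np.pi):
        j=m.inverse_kinematics(np.array(p),Rd(a))
        if j is not None: o.append((abs(np.array(j)-q).max(),a))
    return min(o)[1]
def look(c,yaw,z=.28,name=None,zo=.03):
    yaw=best([c[0],c[1],z],yaw); x=Rd(yaw)[:,0]
    p=np.array([c[0],c[1],z])-(.069-.2838*(z+.143-zo))*x
    m.move_ptp(p,Rd(yaw)); m.dwell(.2)
    k=m.get_calibration('wrist'); im,d=m.grab_frame('wrist')
    if name: save(name,im)
    return im,cloud('wrist',d,k)
E
python3 - <<'E'
from h import *
im,P=look([.455,-.08],.056,.3,'rack1'); np.savez('rack1.npz',P=P,im=im)
print(m.current_time(),m.current_ee_pos(),m.current_qpos())
def show(n,*a): print(n,fit(P,*a))
show('posts',[.455,-.092],.11,.062,.070)
show('handle',[.45,.013],.06,.125,.16)
show('back',[.455,-.2],.09,.085,.11)
show('base',[.455,-.1],.14,.006,.014)
E
```

```text
3.2167 [ 0.50308266 -0.0777041   0.29992135] [-2.44707885e-01  2.10145159e-01  1.66606672e+00 -2.31168676e-05
  1.26550407e+00  1.27069540e+00]
posts [ 4.5520e-01 -8.9300e-02  1.6312e+00  2.0880e-01  1.1070e-01  6.7100e-02
  1.1410e+03]
handle [4.497e-01 1.520e-02 5.150e-02 7.820e-02 1.250e-02 1.476e-01 7.510e+02]
back [ 4.624e-01 -2.018e-01  5.330e-02  1.278e-01  1.000e-02  9.300e-02
  7.250e+02]
base [ 4.5640e-01 -9.6300e-02  1.6274e+00  2.2280e-01  1.2880e-01  1.1100e-02
  7.3650e+03]
```

View pics/rack1.png

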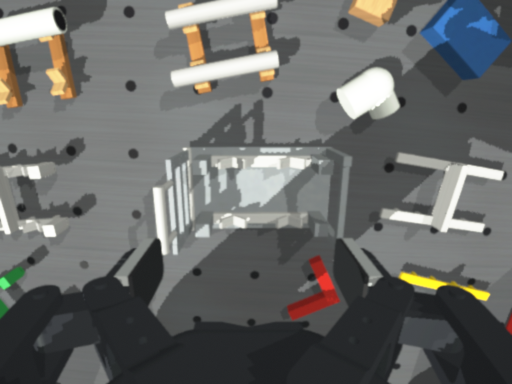

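The gate is nearly shut: its handle is the light bar at (160,205). The rack's Vs and posts are clear, and top_frame is at (445,190). Next I'll fit the four posts one by one.

```bash
cat >> h.py <<'E'
def rel(P,C,th):
    Q=P.reshape(-1,3); Q=Q[np.isfinite(Q).all(1)].copy()
    c,s=np.cos(th),np.sin(th); Q[:,:2]=(Q[:,:2]-np.array(C)[:2])@np.array([[c,-s],[s,c]]); return Q
def at(C,th,x,y=0):
    c,s=np.cos(th),np.sin(th); return np.array([C[0]+c*x-s*y,C[1]+s*x+c*y])
def posts(P,C,th,z,tol=.004,half=.017):
    "refine a frame's pose by its four 20 mm post tops at +-84,+-45"
    for _ in range(3):
        Q=rel(P,C,th); Q=Q[abs(Q[:,2]-z)<tol]; A=[];B=[]
        for x in(-.084,.084):
            for y in(-.045,.045):
                q=Q[(abs(Q[:,0]-x)<half)&(abs(Q[:,1]-y)<half)]
                if len(q)<8: continue
                A.append([x,y]); B.append((np.percentile(q[:,:2],3,axis=0)+np.percentile(q[:,:2],97,axis=0))/2)
        A=np.array(A);B=np.array(B); a=A-A.mean(0); b=B-B.mean(0)
        d=np.arctan2((a[:,0]*b[:,1]-a[:,1]*b[:,0]).sum(),(a*b).sum())
        c,s=np.cos(d),np.sin(d); t=B.mean(0)-np.array([[c,-s],[s,c]])@A.mean(0)
        C=at(C,th,*t); th+=d
    return np.round(C,4),round(th,4),np.round((B-A)*1000,1).tolist()
E
python3 - <<'E'
from h import *
P=np.load('rack1.npz')['P']
C=[.4566,-.0985];th=1.628-np.pi
print(posts(P,C,th,.066,.004)); 
print(rel(np.array([[.4497,.0152,.14],[.4624,-.2018,0]]),C,th))
E
```

```text
(array([ 0.456 , -0.1016]), np.float64(-1.5148), [[-0.3, -0.3], [-0.4, 0.3], [0.4, -1.5], [0.3, 0.9]])
[[-1.13908513e-01 -3.88202718e-04  1.40000000e-01]
 [ 1.03462634e-01 -1.15404230e-04  0.00000000e+00]]
```

```bash
cat >> h.py <<'E'
C=np.array([.4562,-.1008]); TH=-1.5148
def hpos(phi,r=.130): 
    return np.r_[at(C,TH,-.110-r*np.sin(phi)),.012+r*np.cos(phi)]
def arc(phis,yaw,v=.12):
    for f in phis:
        m.move_l(hpos(f)-[0,0,.020],Rd(yaw),max_speed=v)
E
python3 - <<'E'
from h import *
yaw=best(hpos(.05),TH+np.pi/2); h=hpos(.05); print(h)
m.set_gripper(.4,25); m.move_ptp(h+[0,0,.06],Rd(yaw)); m.move_l(h-[0,0,.02],max_speed=.1)
m.set_gripper(0,25); print(m.current_grip_width(),m.current_grip_force(),m.current_force())
for f in np.arange(.15,1.33,.1):
    arc([f],yaw); 
arc([1.32],yaw); print(np.round(m.current_force(),1),m.current_grip_width(),m.current_ee_pos())
m.set_gripper(.3); p=m.current_ee_pos(); m.move_l(np.array(p)+[0,0,.22],max_speed=.3)
im,P=look(at(C,TH,-.12),yaw,.3,'gate2'); print(fit(P,hpos(1.3)[:2],.05,.035,.06),hpos(1.33)); print(m.current_time())
E
```

```text
[0.44967999 0.0155147  0.14183753]
0.12643368049190018 24.397485852241516 [-1.43900878 -0.96228328  5.87707587]
[ 5.5  3.3 -2.9] 0.130168091086182 [0.44317461 0.13531515 0.02334172]
[4.437e-01 1.124e-01 6.210e-02 7.930e-02 5.610e-02 4.830e-02 9.780e+02] [0.44297782 0.135079   0.04300189]
11.0583
```

View pics/gate2.png

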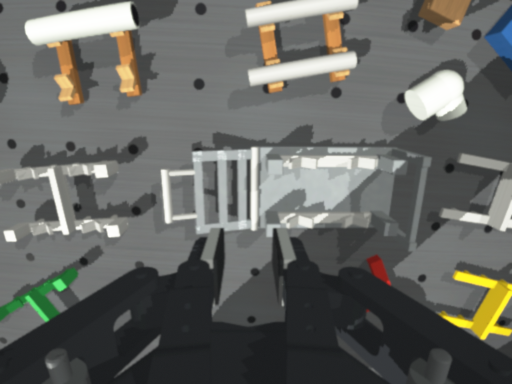

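The gate is fully down, with its handle at (167,196). Next is the pipe.

```bash
cat >> h.py <<'E'
def pick(c,yaw,ztcp,op,eff,lift=.2):
    yaw=best([*c,.2],yaw); m.set_gripper(op,eff); m.move_ptp([*c,ztcp+.09],Rd(yaw))
    m.move_l([*c,ztcp],max_speed=.12); m.set_gripper(0,eff)
    print('grip',round(m.current_grip_width()*85,1),'mm'); m.move_l([*c,ztcp+lift],max_speed=.2)
    print('held',round(m.current_grip_width()*85,1),np.round(m.current_force(),1))
def place(c,yaw,ztcp,op,up=.2,hi=.2,drop=.0):
    yaw=best([*c,hi],yaw); m.move_ptp([*c,hi],Rd(yaw)); m.move_l([*c,ztcp+.02],max_speed=.15)
    m.move_l([*c,ztcp+drop],max_speed=.04); print('down F',np.round(m.current_force(),1))
    m.set_gripper(op); m.move_l([*c,ztcp+up],max_speed=.2)
E
python3 - <<'E'
from h import *
im,P=look([.6655,.2448],1.728,.2)
f=fit(P,[.6655,.2448],.09,.047,.065); print(f)
if f is not None and abs(f[3]-.14)<.01:
    pick(f[:2],f[2],.0235,.6,60)
    place(at(C,TH,-.042),TH+np.pi/2,.0275,.55,hi=.25)
    im,P=look(at(C,TH,0),TH+np.pi/2,.25,'pipe3')
    g=fit(P,at(C,TH,-.042),.085,.058,.075); print(g, posts(P,C,TH,.066))
    Q=rel(P,C,TH); Q=Q[(abs(Q[:,0]+.042)<.017)&(abs(Q[:,1])<.09)&(Q[:,2]>.053)&(Q[:,2]<.08)]
    print(np.percentile(Q,[2,50,98],axis=0)); print(m.current_time())
E
```

```text
[6.6530e-01 2.4420e-01 1.7394e+00 1.4120e-01 3.0700e-02 5.7300e-02
 3.7150e+03]
grip 30.5 mm
held 30.3 [-0.7  0.6 -2.8]
down F [-6.2 11.  26. ]
[ 4.531e-01 -3.840e-02  5.950e-02  1.410e-01  6.400e-02  6.250e-02
  2.654e+03] (array([ 0.4571, -0.1017]), np.float64(-1.5116), [[-0.9, 1.0], [-0.8, -0.7], [1.5, -0.2], [0.1, 0.1]])
[[-0.05570735 -0.06583217  0.05403146]
 [-0.04113281  0.00680773  0.06139563]
 [-0.02871837  0.06924555  0.0642036 ]]
21.2583
```

View pics/pipe3.png

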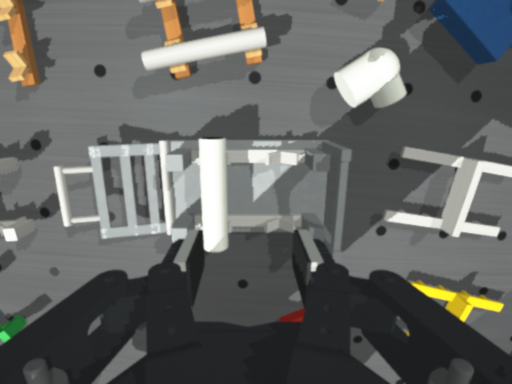

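The pipe lies seated in the gate-side V at (214,195). Next is the lower frame.

```bash
cat > mid.py <<'E'
from h import *
im,P=look([.4197,.3035],.12,.25,'mid4')
c,th,res=posts(P,[.4197,.3035],1.69,.054,.004); print(c,th,res)
f=fit(P,[.4197,.3035],.13,.018,.065); print(f)
if abs(np.array(res)).max()<4:
    pick(c,th-np.pi/2,.014,.5,90)
    place(C,TH+np.pi/2,.0665,.4,hi=.25)
    im,P=look(C,TH+np.pi/2,.3,'mid5',zo=.08); np.savez('mid5.npz',P=P)
    print(posts(P,C,TH,.106)); Q=rel(P,C,TH)
    for x in(-.084,.084):
        for y in(-.045,.045): print(np.median(Q[(abs(Q[:,0]-x)<.007)&(abs(Q[:,1]-y)<.007)&(Q[:,2]>.08),2]).round(4))
print(m.current_time())
E
python3 mid.py
```

```text
[0.4207 0.3036] 1.6904 [[0.6, -0.2], [0.5, 0.3], [-0.5, -0.3], [-0.6, 0.3]]
[3.8300e-01 2.9930e-01 1.6902e+00 1.8630e-01 1.8400e-01 3.6300e-02
 4.7680e+03]
grip 8.2 mm
held 8.2 [-0.1  0.7 -6.9]
down F [-6.2  0.7  9.3]
(array([ 0.4558, -0.1016]), np.float64(-1.5147), [[0.7, -0.3], [0.5, 0.4], [-0.6, -0.3], [-0.6, 0.3]])
0.107
0.1067
0.1073
0.107
31.8167
```

View pics/mid5.png

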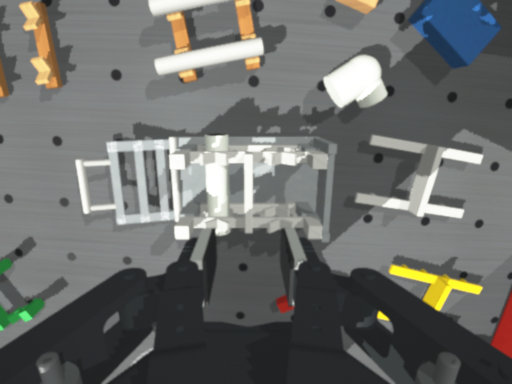

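The lower frame sits level and centred on the rack (around (250,185) in the picture). Next are the rods.

```bash
cat > rods.py <<'E'
from h import *
F=np.array([.456,-.1012])
im,P=look([.66,-.035],1.75,.22)
for g,x in (([.695,-.03],.042),([.627,-.036],-.042)):
    if x<0: im,P=look(g,1.75,.22)
    f=fit(P,g,.076,.038,.056)
    # keep only this rod: the band round the fitted line
    Q=P.reshape(-1,3); Q=Q[np.isfinite(Q).all(1)]; s=np.array([np.sin(1.75),-np.cos(1.75)])
    f=fit(Q[abs((Q[:,:2]-g)@s)<.025],g,.09,.038,.056); print(f)
    if abs(f[3]-.14)>.008 or f[4]>.027: raise SystemExit('bad fit')
    pick(f[:2],f[2],.0165,.5,90)
    place(at(F,TH,x),TH+np.pi/2,.0736,.4,hi=.28)
im,P=look(F,TH+np.pi/2,.3,'rods6',zo=.08); np.savez('rods6.npz',P=P)
print(posts(P,C,TH,.106)); Q0=rel(P,F,TH)
for x in(-.042,.042):
    Q=Q0[(abs(Q0[:,0]-x)<.014)&(abs(Q0[:,1])<.09)&(Q0[:,2]>.097)&(Q0[:,2]<.12)]; print(np.percentile(Q,[2,50,98],axis=0).round(4))
    for y in(-.05,.05): print(np.median(Q[abs(Q[:,1]-y)<.01],axis=0).round(4))
print(m.current_time())
E
python3 rods.py
```

```text
[ 6.9630e-01 -3.4100e-02  1.8032e+00  1.4110e-01  2.1500e-02  4.5600e-02
  1.8610e+03]
grip 19.5 mm
held 19.4 [-1.1  0.6 -4.4]
down F [-8.3  6.1 21.9]
[ 6.2410e-01 -4.1100e-02  1.8049e+00  1.4020e-01  2.1500e-02  4.5800e-02
  2.1080e+03]
grip 19.3 mm
held 19.2 [-0.8  0.2 -4.3]
down F [-7.8  5.1 22.1]
(array([ 0.4553, -0.1015]), np.float64(-1.515), [[0.5, -0.1], [0.6, 0.0], [-0.6, -0.0], [-0.5, 0.1]])
[[-0.0505 -0.0694  0.0976]
 [-0.0395 -0.0134  0.1025]
 [-0.0315  0.063   0.1048]]
[-0.0401 -0.0503  0.1025]
[-0.0358  0.0501  0.1023]
[[ 0.033  -0.0679  0.0978]
 [ 0.0406 -0.0127  0.1026]
 [ 0.051   0.065   0.1049]]
[ 0.0415 -0.0504  0.1026]
[0.0367 0.0501 0.1023]
51.4833
```

View pics/rods6.png

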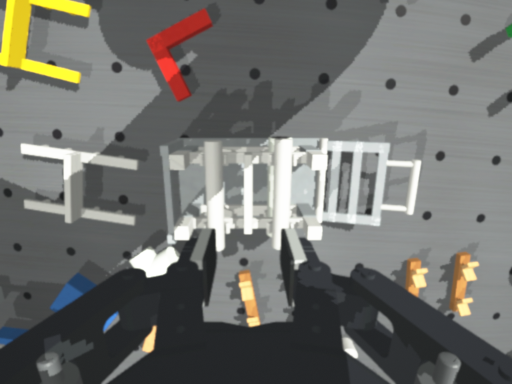

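Both rods lie in the Vs, at (214,195) and (282,195). Next is the top frame, the grey one at (80,185).

```bash
cat > top.py <<'E'
from h import *
import sys
F=np.array([.456,-.1012])
im,P=look([.46,-.38],1.5-np.pi/2,.26,'top7'); np.savez('top7.npz',P=P)
c=np.array([.46,-.38])
for _ in range(3):
    f=fit(P,c,.115,.0125,.06); c=f[:2]; print(f)
if abs(f[3]-.182)<.008 and abs(f[4]-.104)<.008 and 'go' in sys.argv:
    pick(c,f[2]-np.pi/2,.016,.5,90,lift=.24)
    place(F,TH+np.pi/2,.1105,.4,hi=.3)
    im,P=look(F,TH+np.pi/2,.34,'top8',zo=.12); np.savez('top8.npz',P=P)
    f=fit(P,F,.13,.1085,.15); print(f)
    Q=rel(P,F,TH)
    for x in(-.084,.084):
        for y in(-.045,.045): print(np.median(Q[(abs(Q[:,0]-x)<.005)&(abs(Q[:,1]-y)<.006)&(Q[:,2]>.09),2]).round(4))
print(m.current_time())
E
python3 top.py go
```

```text
[ 4.7540e-01 -3.6370e-01  1.4769e+00  1.8160e-01  1.0480e-01  1.8900e-02
  3.0530e+03]
[ 4.7540e-01 -3.6370e-01  1.4769e+00  1.8160e-01  1.0480e-01  1.8900e-02
  3.1130e+03]
[ 4.7540e-01 -3.6370e-01  1.4769e+00  1.8160e-01  1.0480e-01  1.8900e-02
  3.1130e+03]
grip 8.6 mm
held 8.3 [ 0.4  0.2 -4.4]
down F [-6.1  1.7 10.3]
[ 4.553e-01 -1.019e-01  1.626e+00  1.816e-01  1.042e-01  1.129e-01
  3.398e+03]
0.1125
0.1126
0.1127
0.1127
61.4417
```

```bash
python3 - <<'E'
from h import *
yaw=best(hpos(1.32),TH+np.pi/2); h=hpos(1.325)
m.set_gripper(.35,25); m.move_ptp(h+[0,0,.1],Rd(yaw)); m.move_l(h-[0,0,.02],max_speed=.12)
m.set_gripper(0,25); print(m.current_grip_width()*85,np.round(m.current_force(),1))
for f in np.r_[np.arange(1.22,-.05,-.1),-.1]:
    arc([f],yaw)
arc([-.115],yaw,.04); print(np.round(m.current_force(),1),m.current_grip_width()*85)
m.set_gripper(.3); p=np.array(m.current_ee_pos()); m.move_l(p+[0,0,.15],max_speed=.15)
im,P=look(C,TH+np.pi/2,.34,'end9',zo=.12)
print('handle',fit(P,hpos(-.12)[:2],.06,.128,.16),hpos(-.12))
print('top',fit(P[:,:,:],at(C,TH,.005),.112,.1085,.12))
Q=rel(P,[.456,-.1012],TH)
for x in(-.07,.084):
    for y in(-.045,.045): print(np.median(Q[(abs(Q[:,0]-x)<.005)&(abs(Q[:,1]-y)<.006)&(Q[:,2]>.09),2]).round(4))
print(m.current_time())
E
```

```text
10.900101438671433 [-1.1  5.3  2.4]
[4.5 1.  1.2] 10.869546585212241
handle [ 4.509e-01 -6.400e-03  5.370e-02  7.860e-02  1.210e-02  1.467e-01
  6.390e+02] [ 0.45091461 -0.00651061  0.14106512]
top [ 4.5510e-01 -9.7300e-02  1.6268e+00  1.9060e-01  1.0400e-01  1.1260e-01
  2.7790e+03]
0.1128
0.1124
0.1128
0.1126
70.4417
```

View pics/end9.png

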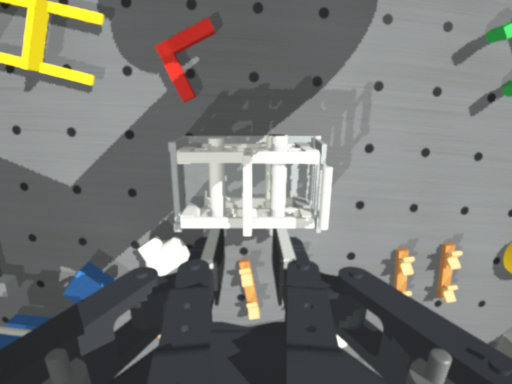

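The gate is shut, with its handle at (327,198) within a millimetre of where it should be. The top frame is level and centred at (248,190), so I'm handing in.

```bash
python3 -c "
from h import *
print(m.sign_off())"
```

```text
the job is handed in; nothing more can be done
None
```

I handed the job in at about 70 s. The pipe, lower frame, both rods and top frame are stacked level and centred in the rack with the gate shut, as measured in the last camera checks; the judge's verdict was not shown.

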